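# Set a bench rotary table to the red-dotted line and clamp it

### The job

With the fingertips only, push the round faceplate of the rotary table round until its yellow index mark points at the red dot on the scale ring (not the blue one). Then push the orange clamp lever round clockwise, seen from above, to its stop so that the plate is clamped there with the mark still at the red dot. Pick nothing up, and leave the loose things on the bench where they are.

Things in the scene. Friction and masses are not known exactly. Their poses are not given: they have to be found in the camera images.
- rotary_base: Dark green iron base fixed to the bench: drum 244 mm across, 76 mm high; bolted lugs 29 mm high reach 158 mm from the axis at its +x and -x. On its -y side is the orange clamp lever; on its +y side a fixed worm housing and upright steel handwheel (top 96 mm high) reach 234 mm from the axis: leave it, the worm is out of mesh. Origin: on the bench under the plate's axis, z up.
- dial (a joint): Turn of the faceplate on the base in rad, counter-clockwise from above positive; 0 when the index mark points along the base's +x. It turns within +-3.1 rad against even friction of about 0.35 N m (4 N at the strap ends), has no spring and stops when pushing stops.
- dial_centre (a point): Centre of the faceplate's flat upper face, on its vertical axis, 93 mm above the bench. The plate is a grey steel disc 206 mm across at its lower edge (81 mm above the bench), with a bevelled rim; an aluminium part 64 x 50 x 40 mm high is bolted on its middle. Turns with the plate: x points to the index mark, y along strap a.
- index_point (a point): The point that the plate's yellow index mark points at: 114.5 mm from the axis, on the circle of the dots, 80 mm above the bench. The mark itself is a yellow radial line 5 mm wide on the rim, from 78 to 103 mm from the axis.
- strap_end_a (a point): Mid width, top edge of the outer end of black clamp strap a: 94 mm from the axis, 129 mm above the bench, 90 deg counter-clockwise of the index mark. The straps turn with the plate: radial bars 22 mm wide, 24 to 94 mm from the axis. From 71 to 92 mm out a heel block fills the space below, so the flat sides are walls 93 to 129 mm above the bench, good to push. Stud 52 mm out, top 147 mm high.
- strap_end_b (a point): The same point of the like, opposite strap b, 90 deg clockwise of the index mark.
- red_dot: Red paint dot, 12 mm across, on the light metal scale ring around the plate: it marks the scale line to set. Centre 114.5 mm from the plate's axis, 80 mm above the bench. The ring does not move in a run; it has a black line every 5 degrees, longer every 30.
- blue_dot: Blue paint dot of the same size on the same ring, marking another set-up: not the target. The red and the blue dot lie 120 degrees apart; which is on which side differs from run to run.
- clamp_lever (a joint): Turn of the orange clamp lever in rad: near 0 released, 1.1 at its stop (clamped), growing clockwise from above. Pushing it takes about 0.2 N m (3 N near the tip), from 0.6 rad rising to 0.35 N m (5 N near the tip) at the stop as it clamps the plate. It stays where it is left. Once clamped, the plate no longer turns under a push of some 30 N.
- lever_pivot (a point): Top of the lever's hub, on its vertical pivot axis, 101 mm above the bench, 137 mm from the plate's axis on the base's -y side. The hub is 28 mm across.
- lever_tip (a point): Centre of the ball (18 mm) at the lever's free end, 78 mm from the pivot axis, 108 mm above the bench. The arm is a straight orange bar 14 mm thick; 55 mm from the pivot its centre is 104 mm above the bench, with free space beside and below. Released it points away from the plate; clamping swings it clockwise, towards the robot.
- part_a: Loose machined aluminium part, 40 x 40 x 30 mm; origin at the centre of its underside. Leave alone.
- part_b: A second part like part_a. Leave alone.
- scraper: Loose deburring scraper, an aluminium pen 11 mm thick and 135 mm long lying flat along its x axis; origin at its underside near its middle. Leave alone.
- dye_bottle: Loose small blue bottle, 48 mm across and 105 mm high; origin at the centre of its underside. Leave alone.
- bench_brush: Loose bench brush, 200 mm long, lying along its x axis; origin at its underside. Leave alone.
- parallel_block: Loose steel set-up block, 76 x 51 x 25 mm; origin at the centre of its underside. Leave alone.
- hex_driver: Loose screwdriver with a red handle, 180 mm long, lying along its x axis; origin at its underside. Leave alone.

How it is judged:
On the way, in this order (a step that is already met when the one before it is completed fails the run):
1. the plate stands still with its yellow index mark at the red dot, the clamp lever still released (horizontal distance between index_point and red_dot below 0.005 m and value of joint clamp_lever below 0.35 rad and velocity of joint dial between -0.05 and 0.05 rad/s), for 0.2 s.
2. the clamp lever is pushed to its stop (value of joint clamp_lever above 1 rad), for 0.1 s.
At the end, for the whole second after the job is handed in: The plate rests with its yellow index mark pointing at the red dot (index point within 5 mm of the dot's centre: half a scale division, 2.5 degrees) and the clamp lever is at its stop (over 1.0 of 1.1 rad) (horizontal distance between index_point and red_dot below 0.005 m and value of joint clamp_lever above 1 rad and velocity of joint dial between -0.05 and 0.05 rad/s); the robot touches nothing.
It fails at once if a loose thing on the bench is moved more than 20 mm or picked up (distance of any of part_a, part_b, scraper, dye_bottle, bench_brush, parallel_block, hex_driver from where it was at the start of the episode above 0.02 m).
It also fails if it takes over 54 s, if anything falls off the work surface, if the arm or the gripper's body presses on something with over 40 N, if the wrist force passes 120 N, or if a joint passes its speed limit or range.

### The arm

A 6-joint arm with a two-finger parallel gripper is mounted at the origin on the work surface. World frame = base frame: x ahead of the robot, y to its left, z up, the work surface at z = 0. Lengths are in m, angles in rad, forces in N, time in s.
With the tool pointing down it reaches from about 0.225 to 0.875 m from the base axis. Payload 3.4 kg.
Tool frame: the origin (TCP) lies between the finger pads; the fingertips stand 17 mm ahead of it and the grasp point (between the pads) lies 2 mm behind it; y points along the fingers, z is the direction in which the jaws open and shut, and the axes are right-handed (so a half turn about y gives the same grasp; the last joint's range is limited). The gripper opens to 85 mm and grips with 20 to 120 N. Pads are 22 mm wide; open, the fingers measure 114 mm over their backs; the gripper's body (76 mm by 85 mm) begins 54 mm behind the grasp point. The pads swing forward as they close: fully open they stand 13 mm farther back than shut.
Start: joints at [1.005, 0.276, 1.505, -0, 1.361, -0.121], TCP at [0.247, 0.519, 0.248] pointing down, gripper open.
Joint ranges: [-2.89, 2.89], [-0.75, 2.08], [0.22, 2.7], [-1.18, 4.32], [0.11, 2.71], [-2.7, 2.7]. Speed limits (rad/s): [2.57, 2.57, 3.14, 3.14, 3.14, 3.14].

### API

Orientations are given as a unit quaternion [w, x, y, z].
In Python, from rig import manip, get_image, camera_model, sign_off, spot_in, silhouettes, spot_point gives the robot as it stands.
- The arm moves only by the tool jog_arm, never from a script. Its argument "targets" is a list of rows, each a list of 3 entries, a list of its own where there are three numbers: the finger opening in m, from 0 to 0.0854, then the shift along the world's x, y, z in m, then the turn about the world's z in rad. In form: [[claw, [x, y, z], spin], ...]. A call has 1 to 10 rows; each row shifts and turns the commanded pose from where the row before left it; what a row does not reach is not made up. A row lasts 1/8 s, in which the tool goes at most 62.5 mm and 10.7 degrees, less where a joint would pass 70% of its speed; a pose out of reach is approached as far as the arm can. A call with a gripper value outside its range is refused whole. The fingers move at their own pace and stop on an object; "force" is the grip in N (left out, the last holds). Time passes only in rows, so rows that do not move let the fingers close. It gives the time, the measured TCP pose, the force and the opening at its end, in the units of the state.
- manip.get_state(): the state, without advancing time (a new reading comes with each control period).
- get_image(name): name is "side" or "top"; returns (picture, depth): 400x640x3 uint8, red, green, blue; 400x640 float32, m along the optical axis (not along the pixel's ray), 0 where there is no reading.
- camera_model(name): a dict with "mtx" (3x3 intrinsics, pixels), "distortion" ([k1, k2, p1, p2, k3] as OpenCV has them; the pictures are not rectified), "world_from_camera" (4x4, takes a point from camera to world coordinates). Camera axes: x right, y up, looking along -z (the intrinsics and any distortion apply to the point x, -y, -z); pixel columns grow to the right and rows downward; lengths in m; the calibration is good to about 2 mm. A picture is of the moment at which its call begins. camera_model takes no time and is no camera call.
- sign_off(): hands the job in, once; it reports no verdict.
Trained networks look in the newest picture that a camera, given by its name, has taken for a name from the list of things; names that differ only in an ending like _2 or _b are one class to them, and where a whole thing is asked for, a point or a joint stands for the part that bears it (a point fixed in the world has none). Each returns a list of dicts, best first, with "score" (0 to 1); they miss things now and then, are a little off and sometimes report something else, mostly with a low value. They report only what shows in the picture. A call takes as long as a camera call.
- spot_in(name, camera): "position" ([column, row] in pixels, amid what is visible of it).
- silhouettes(name, camera): "mask" (400x640 bool, what is visible of it) and "position" ([column, row] in pixels, amid what is visible of it).
- spot_point(name, camera): "position" ([column, row] in pixels: a listed point, or the origin of a listed thing).
The state is a dict: "clock": time; "qpos": joint angles; "qd": joint speeds; "effort": joint torques, N m; "position": TCP position; "ee_rot": TCP orientation; "contact_force": force on the tool from outside, world axes, zero at the start; "moment": the same for the moment, N m; "width": finger opening in m.
Only numpy, scipy, OpenCV 4.12 (cv2) and the standard library are available. Lean on these libraries where they do the work, as an engineer would, in place of code of your own. Each camera call takes 0.05 s, during which the arm holds its last target.

## Working session

There is one attempt and no reset: what is moved stays moved. The work goes in short steps, Python scripts to look and compute and a tool call to move; the robot and the scene stay as the last step left them, time stands still between calls to the robot, and variables do not carry over. Pictures are saved under pics/ and viewed, and the job is handed in when it is done.

Besides the shell and the picture viewer there is one more tool, called after ">>>" in YAML: its name, and indented under it one key for each argument. jog_arm: Moves the arm, as the interface text tells. Its arguments: {"type":"object","properties":{"targets":{"type":"array","items":{"type":"array"}},"force":{"type":"number"}},"required":["targets"]}

```bash
ls; mkdir -p pics
python3 - <<'E'
from rig import manip,get_image,camera_model
import cv2
print(manip.get_state())
for n in("side","top"):
    p,d=get_image(n); cv2.imwrite(f"pics/{n}0.png",p[:,:,::-1])
    import numpy as np; np.save(f"pics/{n}0d.npy",d)
    print(camera_model(n))
E
```

```text
pics
{'clock': 0.0, 'qpos': array([ 1.00502162e+00,  2.76607022e-01,  1.50614544e+00, -1.55867159e-05,
        1.36065905e+00, -1.21000858e-01]), 'qd': array([-5.49090468e-06, -8.73693198e-04, -4.67857287e-04, -7.30950967e-04,
       -1.66229439e-05,  1.41566604e-04]), 'effort': array([ 2.27756132e-04, -4.16773510e+01, -2.45802319e+01, -2.04192356e-04,
        1.10724242e-02, -2.19519421e-05]), 'position': array([0.24714197, 0.51863644, 0.2474279 ]), 'ee_rot': array([-0.68908604,  0.69030071, -0.15616858,  0.15574571]), 'contact_force': array([ 0.03658435,  0.1142662 , -0.54851968]), 'moment': array([ 0.01375996, -0.0127764 , -0.00843474]), 'width': 0.08522086750591899}
{'mtx': array([[443.89293691,   0.        , 313.65081241],
       [  0.        , 443.89293691, 196.64374765],
       [  0.        ,   0.        ,   1.        ]]), 'distortion': array([-0.02142291,  0.        ,  0.        ,  0.        ,  0.        ]), 'world_from_camera': array([[ 0.79551022,  0.42959373, -0.42733208,  0.06435566],
       [-0.60590131,  0.55597028, -0.56901728, -0.62540809],
       [-0.00686232,  0.71158013,  0.70257144,  0.86797645],
       [ 0.        ,  0.        ,  0.        ,  1.        ]])}
{'mtx': array([[410.65235694,   0.        , 314.52852195],
       [  0.        , 410.65235694, 197.41516242],
       [  0.        ,   0.        ,   1.        ]]), 'distortion': array([-0.03522381,  0.        ,  0.        ,  0.        ,  0.        ]), 'world_from_camera': array([[-0.01639975,  0.98342035, -0.18059752,  0.33706375],
       [-0.99978226, -0.01845946, -0.00973008,  0.02669873],
       [-0.01290249,  0.18039863,  0.98350895,  1.29416948],
       [ 0.        ,  0.        ,  0.        ,  1.        ]])}
```

View pics/side0.png

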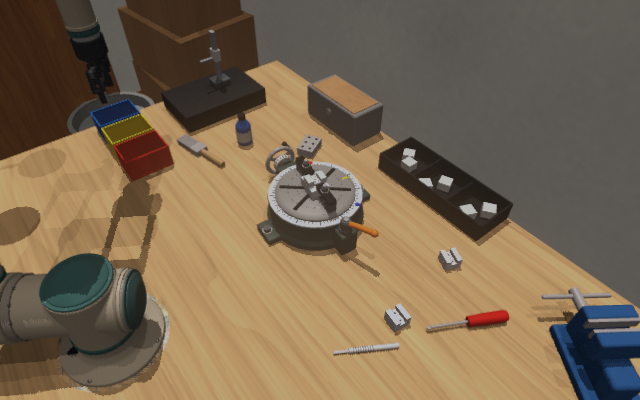

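View pics/top0.png

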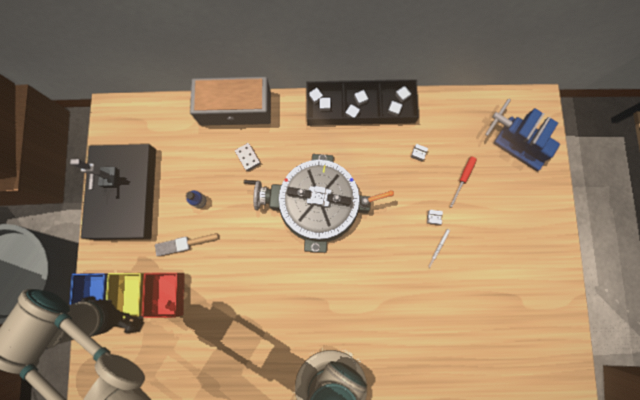

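The side picture shows the rotary table around (315,205) with its lever near (360,228). In the top picture the plate centre is near (320,198), the lever tip near (392,194), red at about (284,180) and blue at about (355,180).

```bash
cat > h.py <<'E'
import numpy as np,cv2
from rig import manip,get_image,camera_model,spot_in,silhouettes,spot_point
def ray(n,px):
    m=camera_model(n);u=cv2.undistortPoints(np.array([[px]],float),m['mtx'],m['distortion'])[0,0]
    T=m['world_from_camera'];return T[:3,3],T[:3,:3]@np.array([u[0],-u[1],-1.])
def onz(n,px,z):
    o,d=ray(n,px);return o+d*(z-o[2])/d[2]
def proj(n,P):
    m=camera_model(n);T=m['world_from_camera'];P=np.atleast_2d(P)
    c=(P-T[:3,3])@T[:3,:3];c=c*[1,-1,-1]
    return cv2.projectPoints(c,np.zeros(3),np.zeros(3),m['mtx'],m['distortion'])[0][:,0]
def grab(n,f):
    p,d=get_image(n);cv2.imwrite(f"pics/{f}.png",p[:,:,::-1]);np.save(f"pics/{f}.npy",d);return p,d
E
python3 - <<'E'
from h import *
np.set_printoptions(precision=4,suppress=True)
Z=dict(dial_centre=.093,index_point=.080,strap_end_a=.129,strap_end_b=.129,red_dot=.08,blue_dot=.08,lever_pivot=.101,lever_tip=.108,rotary_base=0)
for n in("top","side"):
    for k,z in Z.items():
        for f in(spot_point,):
            for r in f(k,n)[:3]: print(n,k,round(r['score'],2),np.array(r['position']),onz(n,r['position'],z))
E
python3 - <<'E'
import cv2
p=cv2.imread('pics/top0.png');cv2.imwrite('pics/topz.png',cv2.resize(p[145:260,235:405],None,fx=4.5,fy=4.5,interpolation=cv2.INTER_CUBIC))
p=cv2.imread('pics/side0.png');cv2.imwrite('pics/sidez.png',cv2.resize(p[135:265,240:400],None,fx=4.5,fy=4.5,interpolation=cv2.INTER_CUBIC))
E
```

```text
top dial_centre 0.9 [319.1 199. ] [0.5526 0.0251 0.093 ]
top index_point 0.64 [323.1 164.2] [0.6626 0.0109 0.08  ]
top index_point 0.39 [387.6 196.3] [ 0.5593 -0.1808  0.08  ]
top strap_end_a 0.64 [290.8 187.5] [0.5815 0.1066 0.129 ]
top strap_end_a 0.62 [353.  198.1] [ 0.5469 -0.0726  0.129 ]
top strap_end_b 0.64 [290.8 187.5] [0.5815 0.1066 0.129 ]
top strap_end_b 0.62 [353.  198.1] [ 0.5469 -0.0726  0.129 ]
top blue_dot 0.52 [464.5 182. ] [ 0.5989 -0.416   0.08  ]
top lever_pivot 0.72 [365.2 200.4] [ 0.5444 -0.1107  0.101 ]
top lever_pivot 0.49 [325.4 162.3] [0.6627 0.0041 0.101 ]
top lever_tip 0.69 [392.6 193.6] [ 0.562  -0.1911  0.108 ]
top rotary_base 0.9 [321.2 201.6] [0.5607 0.0184 0.    ]
side dial_centre 0.79 [317.5 188.4] [0.5614 0.0199 0.093 ]
side index_point 0.91 [352.9 174.2] [0.6778 0.0165 0.08  ]
side index_point 0.25 [464.4 326.1] [ 0.5586 -0.4533  0.08  ]
side strap_end_a 0.97 [331.1 201.2] [ 0.537 -0.064  0.129]
side strap_end_a 0.87 [298.3 152.6] [0.5819 0.1293 0.129 ]
side strap_end_a 0.62 [244.4 145.4] [0.4853 0.2431 0.129 ]
side strap_end_b 0.97 [331.1 201.2] [ 0.537 -0.064  0.129]
side strap_end_b 0.87 [298.3 152.6] [0.5819 0.1293 0.129 ]
side strap_end_b 0.62 [244.4 145.4] [0.4853 0.2431 0.129 ]
side red_dot 0.55 [298.  154.1] [0.6117 0.1745 0.08  ]
side blue_dot 0.39 [331.9 201.8] [ 0.5686 -0.0297  0.08  ]
side lever_pivot 0.87 [349.8 217.6] [ 0.5556 -0.1117  0.101 ]
side lever_pivot 0.7 [313.9 212.7] [ 0.4985 -0.0477  0.101 ]
side lever_pivot 0.56 [465.4 325.2] [ 0.5484 -0.4578  0.101 ]
side lever_tip 0.52 [378.  233.7] [ 0.5692 -0.1924  0.108 ]
side rotary_base 0.79 [313.4 214.8] [0.5499 0.023  0.    ]
side rotary_base 0.51 [360.7 350.9] [ 0.3948 -0.3418  0.    ]
```

View pics/topz.png

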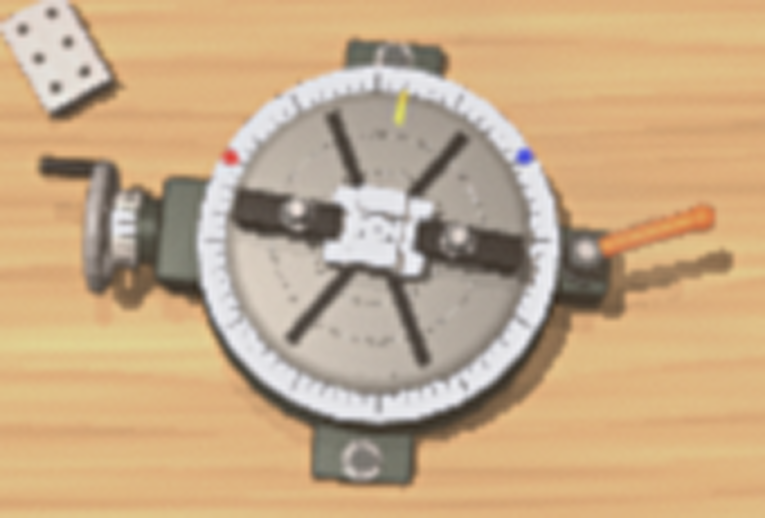

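View pics/sidez.png

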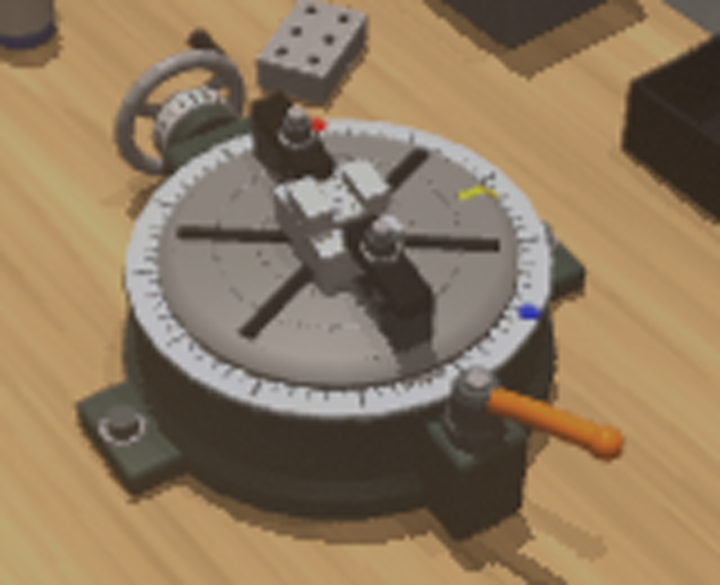

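```bash
cat >> h.py <<'E'
def cen(p,kind,box):
    x0,y0,x1,y1=box;q=p[y0:y1,x0:x1].astype(float);r,g,b=q[...,0],q[...,1],q[...,2]
    w={'red':np.clip(r-np.maximum(g,b)-50,0,None),'blue':np.clip(b-np.maximum(r,g)-45,0,None),'yel':np.clip(np.minimum(r,g)-b-60,0,None)}[kind]
    w=w*(w>0.25*w.max());yy,xx=np.mgrid[y0:y1,x0:x1];s=w.sum()
    return np.array([(w*xx).sum()/s,(w*yy).sum()/s]),w.max(),(w>0).sum()
E
python3 - <<'E'
from h import *
np.set_printoptions(precision=4,suppress=True)
B={'top':dict(red=(278,172,294,188),blue=(343,172,360,188),yel=(316,160,332,176)),'side':dict(red=(306,158,316,168),blue=(350,200,364,210),yel=(338,172,356,184))}
for n in B:
    p=cv2.imread(f'pics/{n}0.png')[:,:,::-1]
    P={}
    for k,b in B[n].items():
        c,m,c2=cen(p,k,b);z=.08 if k!='yel' else .085
        P[k]=onz(n,c,z)[:2];print(n,k,c,m,c2,P[k])
    r,b=P['red'],P['blue'];print('dist',np.linalg.norm(r-b),'exp',2*.1145*np.sin(np.pi/3))
    mid=(r+b)/2;e=(b-r)/np.linalg.norm(b-r);nrm=np.array([e[1],-e[0]])
    for s in(1,-1):print('centre',mid+s*nrm*.1145*.5)
E
```

```text
top red [285.7135 179.4196] 93.0 10 [0.6172 0.1252]
top blue [351.0224 179.2998] 93.0 7 [ 0.6137 -0.0727]
top yel [323.5791 168.8446] 47.0 10 [0.6467 0.0098]
dist 0.19796016594767038 exp 0.19831981746663643
centre [0.5582 0.0273]
centre [0.6727 0.0253]
side red [310.1485 162.2795] 88.0 8 [0.6173 0.1254]
side blue [357.0723 204.0344] 68.0 11 [ 0.6131 -0.0739]
side yel [344.615  177.3971] 72.0 8 [0.6485 0.0162]
dist 0.19931761070165596 exp 0.19831981746663643
centre [0.558  0.0269]
centre [0.6725 0.0245]
```

```bash
cat >> h.py <<'E'
from scipy.spatial.transform import Rotation as R
def jaw():
    s=manip.get_state();q=s['ee_rot'];M=R.from_quat([q[1],q[2],q[3],q[0]]).as_matrix();return s,M
C=np.array([.558,.027])
def pol(r,a,c=C): a=np.radians(a);return c+r*np.array([np.cos(a),np.sin(a)])
E
python3 - <<'E'
from h import *
np.set_printoptions(precision=4,suppress=True)
s,M=jaw();print(M,s['clock'],'jaw az',np.degrees(np.arctan2(M[1,2],M[0,2])))
print(pol(.082,-101),pol(.082,79))
# triangulate points
def tri(a,b):
    (o,d),(p,e)=ray('top',a),ray('side',b);A=np.c_[d,-e];t=np.linalg.lstsq(A,p-o,rcond=None)[0]
    x,y=o+t[0]*d,p+t[1]*e;return (x+y)/2,np.linalg.norm(x-y)
print('mark',tri((323.58,168.84),(344.6,177.4)))
print('tip',tri((392.6,193.6),(378,233.7)));print('piv',tri((365.2,200.4),(349.8,217.6)))
U=lambda u,v,o,k=4.5:((u+.5)/k-.5+o[0],(v+.5)/k-.5+o[1])
t=(235,145);sd=(240,135)
print('tipz',tri(U(706,216,t),U(605,440,sd)),'pivz',tri(U(586,250,t),U(479,376,sd)))
for n,f in(('top',t),('side',sd)):
  p=cv2.imread(f'pics/{n}0.png');z=cv2.resize(p[f[1]:f[1]+130,f[0]:f[0]+175],None,fx=4.5,fy=4.5,interpolation=cv2.INTER_CUBIC)
  a0=-11
  pts=[[*pol(.1145,59),.08],[*pol(.1145,-61),.08],[*pol(.078,a0),.092],[*pol(.103,a0),.081],[*pol(.094,a0+90),.129],[*pol(.094,a0-90),.129],[*C,.093],[*pol(.1145,a0),.08]]
  for q in proj(n,pts): cv2.circle(z,tuple(int(v) for v in ((q-f+.5)*4.5-.5)),4,(255,0,255),1)
  cv2.imwrite(f'pics/{n}ov.png',z)
E
```

```text
[[ 0.9027  0.0001  0.4303]
 [-0.4303  0.0001  0.9027]
 [ 0.     -1.      0.0001]] 1.0 jaw az 64.51641971506186
[ 0.5424 -0.0535] [0.5736 0.1075]
mark (array([0.6441, 0.0103, 0.0919]), np.float64(0.0017211982352102978))
tip (array([ 0.5644, -0.1926,  0.1104]), np.float64(0.00658782226527018))
piv (array([ 0.548 , -0.1128,  0.1053]), np.float64(0.009919568043763047))
tipz (array([ 0.5633, -0.1868,  0.1118]), np.float64(0.0020940107347704007)) pivz (array([ 0.5451, -0.1096,  0.1039]), np.float64(0.0010523550913259607))
```

View pics/topov.png

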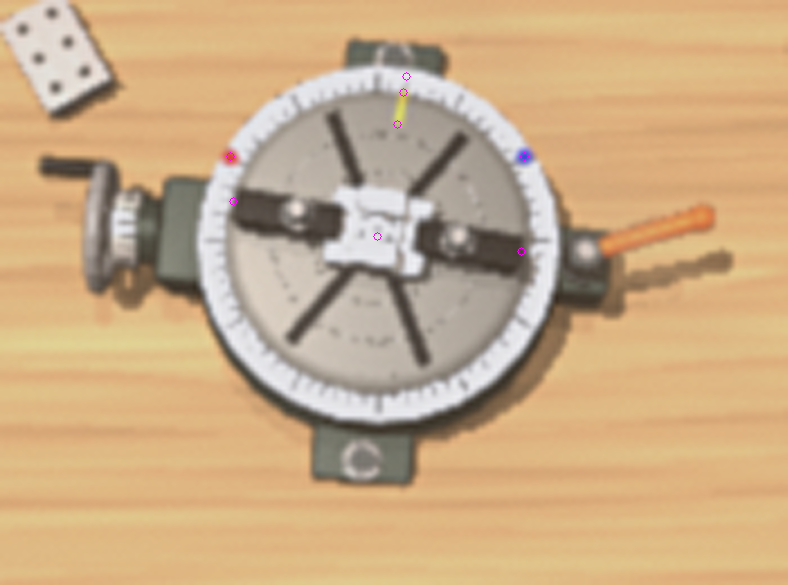

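View pics/sideov.png

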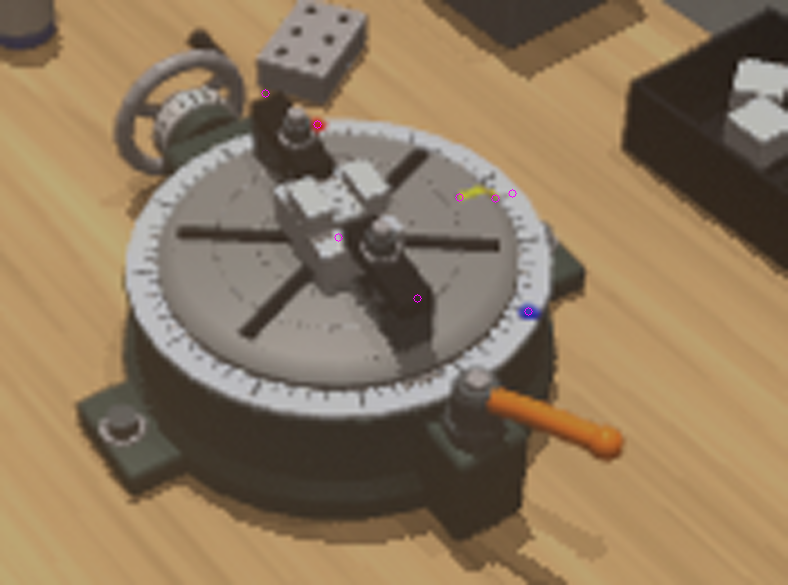

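>>> jog_arm:
  targets:
    - [0.045, [0.02, -0.04, 0], -0.13]
    - [0.045, [0.028, -0.055, 0], -0.13]
    - [0.045, [0.028, -0.055, 0], -0.13]
    - [0.045, [0.028, -0.055, 0], -0.13]
    - [0.045, [0.028, -0.055, 0], -0.13]
    - [0.045, [0.028, -0.055, 0], -0.13]
    - [0.045, [0.028, -0.055, 0], -0.13]
    - [0.045, [0.028, -0.055, 0], -0.13]
    - [0.045, [0.028, -0.055, 0], -0.13]
    - [0.045, [0.028, -0.055, 0], -0.13]

```text
clock: 2.25
position: [0.5202, -0.0179, 0.2486]
ee_rot: [-0.454, 0.453, -0.542, 0.543]
contact_force: [0.2, 0.4, -0.4]
width: 0.045
```

>>> jog_arm:
  targets:
    - [0.045, [0.024, -0.036, 0], 0]
    - [0.045, [0, 0, -0.03], 0]
    - [0.045, [0, 0, -0.03], 0]
    - [0.045, [0, 0, 0], 0]

```text
clock: 2.75
position: [0.5417, -0.0518, 0.1862]
ee_rot: [0.453, -0.456, 0.543, -0.54]
contact_force: [-0.1, -0.1, 0.6]
width: 0.0451
```

Run:
```python
from h import *
s,M=jaw();print(s['position'],s['clock'],'jaw az',np.degrees(np.arctan2(M[1,2],M[0,2])))
p,_=grab('side','side1');q,_=grab('top','top1')
z=np.hstack([cv2.resize(p[100:260,240:400],(480,480)),cv2.resize(q[140:260,260:380],(480,480))])[:,:,::-1]
cv2.imwrite('pics/c1.png',cv2.resize(z,(800,400)))
```

```text
[ 0.5417317 -0.0517502  0.1862156] 2.75 jaw az -9.990950726213784
```

View pics/c1.png

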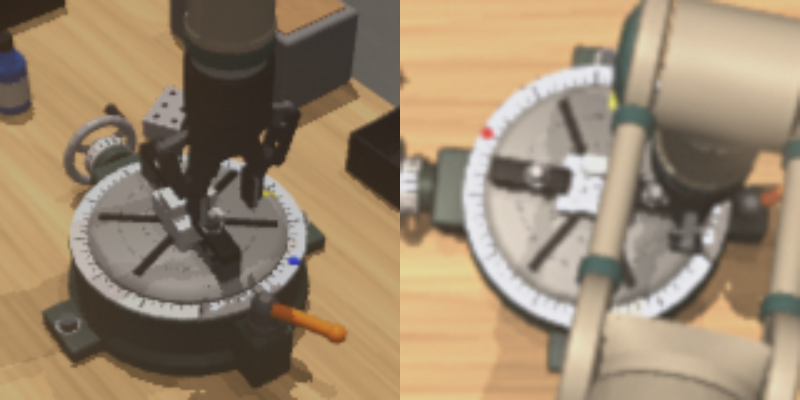

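Left half: the fingers stand either side of strap b above the plate. Right half: the arm hides the strap from above. I'll descend and watch the force.

>>> jog_arm:
  targets:
    - [0.045, [0.001, -0.002, -0.02], 0]
    - [0.045, [0, 0, -0.02], 0]
    - [0.045, [0, 0, -0.016], 0]
    - [0.045, [0, 0, 0], 0]

```text
clock: 3.35
position: [0.5442, -0.0537, 0.1321]
ee_rot: [0.455, -0.455, 0.542, -0.541]
contact_force: [-1.0, -0.1, -0.3]
width: 0.045
```

Run:
```python
from h import *
p,_=grab('side','side2')
cv2.imwrite('pics/c2.png',cv2.resize(p[120:250,240:400],(800,650))[:600,:,::-1])
```

```text
(no output)
```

View pics/c2.png

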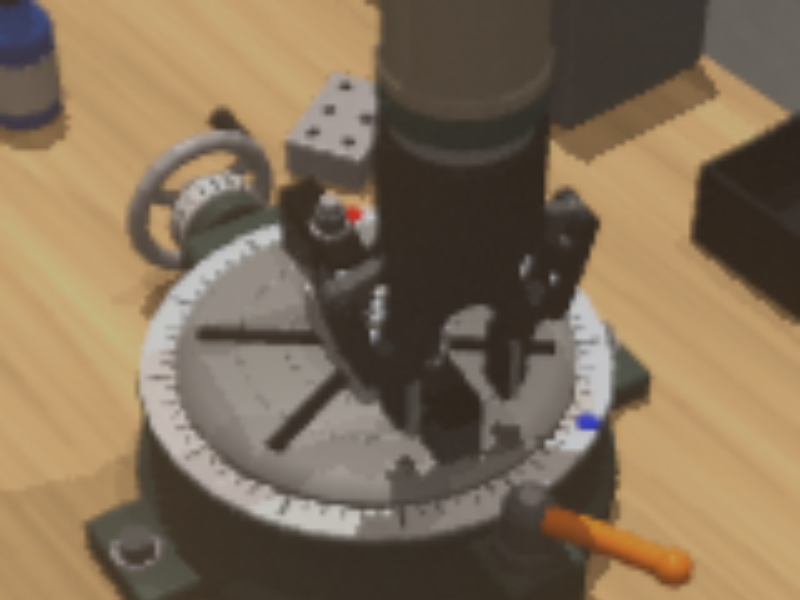

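Run:
```python
from h import *
a=np.arange(-100,-27,6.); P=np.array([pol(.082,x) for x in a]);print(np.round(np.diff(P,axis=0),4),np.radians(6))
```

```text
[[ 0.0085 -0.001 ]
 [ 0.0086 -0.0001]
 [ 0.0086  0.0007]
 [ 0.0084  0.0016]
 [ 0.0082  0.0025]
 [ 0.0079  0.0034]
 [ 0.0075  0.0042]
 [ 0.007   0.0049]
 [ 0.0065  0.0056]
 [ 0.0059  0.0063]
 [ 0.0052  0.0069]
 [ 0.0044  0.0074]] 0.10471975511965978
```

>>> jog_arm:
  targets:
    - [0.03, [0, 0, 0], 0]
    - [0.03, [0, 0, 0], 0]
    - [0.03, [0.0085, -0.001, 0], 0.105]
    - [0.03, [0.0086, -0.0001, 0], 0.105]
    - [0.03, [0.0086, 0.0007, 0], 0.105]
    - [0.03, [0.0084, 0.0016, 0], 0.105]
    - [0.03, [0.0082, 0.0025, 0], 0.105]
    - [0.03, [0.0079, 0.0034, 0], 0.105]
    - [0.03, [0.0075, 0.0042, 0], 0.105]
    - [0.03, [0, 0, 0], 0]

```text
clock: 4.65
position: [0.6016, -0.0426, 0.1326]
ee_rot: [-0.619, 0.619, -0.343, 0.342]
contact_force: [-1.8, 0.7, 1.0]
width: 0.03
```

```bash
cat >> h.py <<'E'
def chk(tag):
    s,M=jaw();d=s['position'][:2]-C
    print(s['position'],s['contact_force'],s['width'],'jaw',np.degrees(np.arctan2(M[1,2],M[0,2])),'pos ang',np.degrees(np.arctan2(d[1],d[0])),'r',np.hypot(*d))
    p,_=grab('side','side'+tag);q,_=grab('top','top'+tag)
    z=np.hstack([cv2.resize(p[120:260,250:390],(600,600),interpolation=cv2.INTER_CUBIC),cv2.resize(q[140:260,260:380],(600,600),interpolation=cv2.INTER_CUBIC)])[:,:,::-1]
    cv2.imwrite(f'pics/c{tag}.png',cv2.resize(z,(800,400),interpolation=cv2.INTER_AREA))
    return p,q
E
python3 -c "
from h import *
chk('3')"
```

```text
[ 0.60160963 -0.04260893  0.13255602] [-1.77840692  0.69435462  1.03475279] 0.029951191393522876 jaw 32.10961621641617 pos ang -57.93307104918615 r 0.08214135745310124
```

View pics/c3.png

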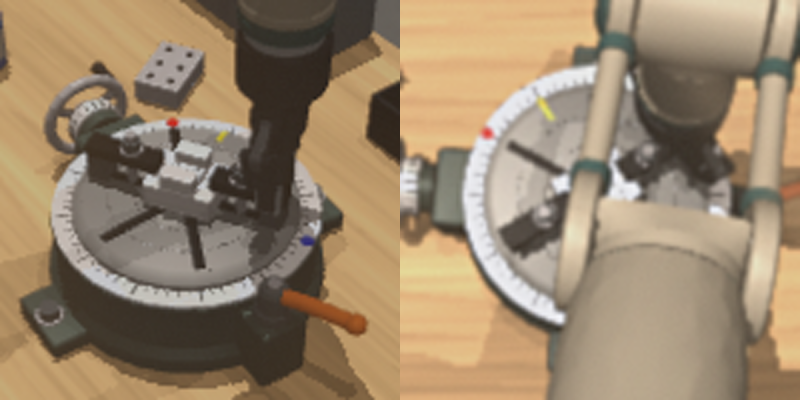

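```bash
cat >> h.py <<'E'
def mark(n,p,guess,z=.091):
    q=proj(n,[[*pol(.09,guess),z]])[0];x,y=q.astype(int)
    c,m,k=cen(p,'yel',(x-9,y-9,x+10,y+10));w=onz(n,c,z)[:2]-C
    print(n,'mark px',c,m,k,'ang',np.degrees(np.arctan2(w[1],w[0])),'r',np.hypot(*w))
E
python3 - <<'E'
from h import *
for t,g in(('0',-11),('3',30)):
  for n in('top','side'): mark(n,cv2.imread(f'pics/{n}{t}.png')[:,:,::-1],g)
E
```

```text
top mark px [323.57909605 168.84463277] 47.0 10 ang -11.131350898816535 r 0.08878434303699181
side mark px [344.61501211 177.39709443] 72.0 8 ang -10.33653136982576 r 0.08740492422645743
top mark px [303.23600973 172.24087591] 52.0 11 ang 29.705788900066864 r 0.0895468724156883
side mark px [327.07874016 167.31102362] 64.0 5 ang 30.232376591540017 r 0.08662309835589452
```

Run:
```python
from h import *
a=np.arange(-58,-25,5.); P=np.array([pol(.082,x) for x in a]);print(np.round(np.diff(P,axis=0),4),np.radians(5))
```

```text
[[0.0059 0.0041]
 [0.0055 0.0046]
 [0.0051 0.005 ]
 [0.0046 0.0054]
 [0.0042 0.0058]
 [0.0036 0.0062]] 0.08726646259971647
```

>>> jog_arm:
  targets:
    - [0.03, [0.0059, 0.0041, 0], 0.087]
    - [0.03, [0.0055, 0.0046, 0], 0.087]
    - [0.03, [0.0051, 0.005, 0], 0.087]
    - [0.03, [0.0046, 0.0054, 0], 0.087]
    - [0.03, [0.0042, 0.0058, 0], 0.087]
    - [0.03, [0, 0, 0], 0]

```text
clock: 5.5
position: [0.6271, -0.0178, 0.1323]
ee_rot: [-0.678, 0.678, -0.201, 0.201]
contact_force: [-2.3, 0.0, 0.7]
width: 0.0304
```

Run:
```python
from h import *
p,q=chk('4')
mark('side',p,55);mark('top',q,55)
```

```text
[ 0.62709938 -0.01783825  0.1323359 ] [-2.30464862  0.03893904  0.71437256] 0.030419723703145392 jaw 56.98709832846321 pos ang -32.97934007620101 r 0.08237228034997846
side mark px [313.24663677 165.82959641] 64.0 5 ang 55.236604592255375 r 0.08647771873316623
top mark px [293.77149877 181.07371007] 52.0 11 ang 55.07381882118949 r 0.08918157637319818
```

View pics/c4.png

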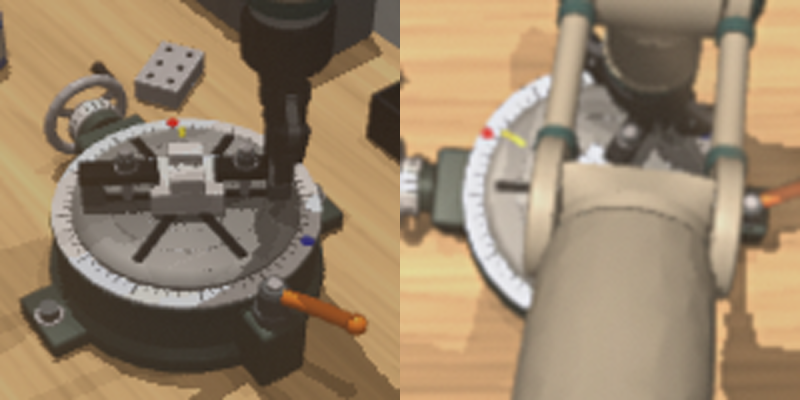

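>>> jog_arm:
  targets:
    - [0.03, [0.0014, 0.0023, 0], 0.033]
    - [0.03, [0.0014, 0.0023, 0], 0.033]
    - [0.03, [0, 0, 0], 0]
    - [0.03, [0, 0, 0], 0]

```text
clock: 6.1
position: [0.6303, -0.0129, 0.1323]
ee_rot: [0.684, -0.684, 0.178, -0.178]
contact_force: [-3.4, -1.8, 0.3]
width: 0.0299
```

Run:
```python
from h import *
p,q=chk('5')
mark('side',p,59);mark('top',q,59)
for n,i in(('side',p),('top',q)):
    x,y=proj(n,[[*pol(.1145,59),.08]])[0].astype(int);c,m,k=cen(i,'red',(x-7,y-7,x+8,y+8));w=onz(n,c,.08)[:2]-C;print(n,c,k,np.degrees(np.arctan2(w[1],w[0])),np.hypot(*w))
```

```text
[ 0.63027111 -0.01290503  0.13226709] [-3.43161232 -1.78932088  0.29239003] 0.029883369383186864 jaw 60.840093255849816 pos ang -28.905606750904756 r 0.08255619078390428
side mark px [310.89968652 165.5015674 ] 68.0 7 ang 59.27833524195306 r 0.0883720287259956
top mark px [292.49235474 182.6941896 ] 46.0 9 ang 59.06186076177389 r 0.08976874747323241
side [310.01715266 162.40137221] 7 59.11721455501098 0.11437666162307605
top [285.70417423 179.41197822] 10 58.9349253335203 0.11470064932821981
```

View pics/c5.png

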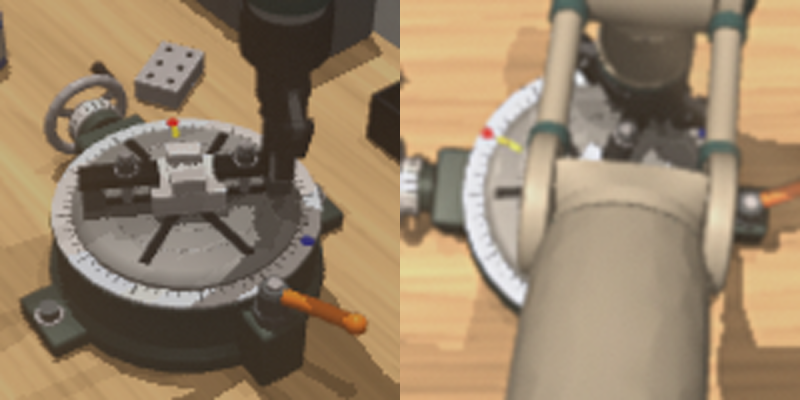

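The mark is at 59.1° in both views and the red dot at 59.0°, so they coincide. I'll ease the finger off the strap, rise and recheck.

>>> jog_arm:
  targets:
    - [0.03, [-0.001, -0.0018, 0], -0.02]
    - [0.034, [-0.0008, -0.0014, 0], 0]
    - [0.034, [0, 0, 0], 0]
    - [0.034, [0, 0, 0.03], 0]
    - [0.034, [0, 0, 0.05], 0]
    - [0.034, [0, 0, 0.04], 0]
    - [0.02, [0, -0.04, 0], 0.18]
    - [0.0, [0, -0.04, 0], 0.18]
    - [0.0, [-0.02, -0.04, 0], 0.18]
    - [0.0, [-0.02, -0.02, 0], 0.18]

```text
clock: 7.45
position: [0.5883, -0.1584, 0.2521]
ee_rot: [-0.704, 0.704, 0.069, -0.069]
contact_force: [-0.1, 1.0, 0.7]
width: -0.0003
```

Run:
```python
from h import *
p,q=chk('6')
mark('side',p,59);mark('top',q,59)
for k,z in(('lever_pivot',.101),('lever_tip',.108)):
    for n in('top','side'):
        for r in spot_point(k,n)[:2]: print(n,k,r['score'],r['position'],onz(n,r['position'],z))
```

```text
[ 0.58829269 -0.15839354  0.25213551] [-0.09607761  1.04205888  0.71749856] -0.000278337850841604 jaw 101.21136451317095 pos ang -80.72006695098509 r 0.18785209533616923
side mark px [310.94988067 165.56085919] 81.0 8 ang 59.20888933724574 r 0.08811337344935237
top mark px [292.41823899 182.64779874] 46.0 9 ang 59.05424450436927 r 0.09003438914866929
top lever_pivot 0.4 [365.4, 202.6] [ 0.53783097 -0.11100838  0.101     ]
side lever_pivot 0.73 [348.3, 220.5] [ 0.54681873 -0.11658429  0.101     ]
side lever_pivot 0.54 [314.0, 213.4] [ 0.49728524 -0.04967738  0.101     ]
top lever_tip 0.47 [389.6, 194.4] [ 0.55973926 -0.18220272  0.108     ]
side lever_tip 0.52 [376.2, 233.6] [ 0.56618689 -0.1897591   0.108     ]
```

View pics/c6.png

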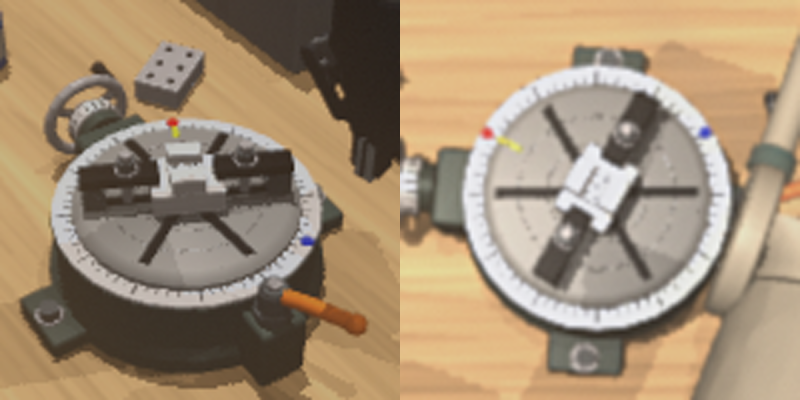

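>>> jog_arm:
  targets:
    - [0.0, [0.004, 0.003, -0.03], 0.02]
    - [0.0, [0, 0, -0.05], 0]
    - [0.0, [0, 0, -0.02], 0]
    - [0.0, [0, 0, 0], 0]

```text
clock: 8.25
position: [0.592, -0.1519, 0.1503]
ee_rot: [0.704, -0.702, -0.074, 0.076]
contact_force: [1.0, -0.2, 0.3]
width: -0.0002
```

```bash
cat >> h.py <<'E'
def chk2(tag):
    s,M=jaw();print(s['position'],s['contact_force'],'jaw',np.degrees(np.arctan2(M[1,2],M[0,2])),s['clock'])
    p,_=grab('side','side'+tag);cv2.imwrite(f'pics/c{tag}.png',cv2.resize(p[130:260,280:420],(700,650),interpolation=cv2.INTER_CUBIC)[:600,:,::-1]);return p
E
python3 -c "
from h import *
chk2('7')"
```

```text
[ 0.59197951 -0.15186952  0.15033905] [ 0.95870498 -0.23369415  0.31524291] jaw 102.14329347500178 8.25
```

View pics/c7.png

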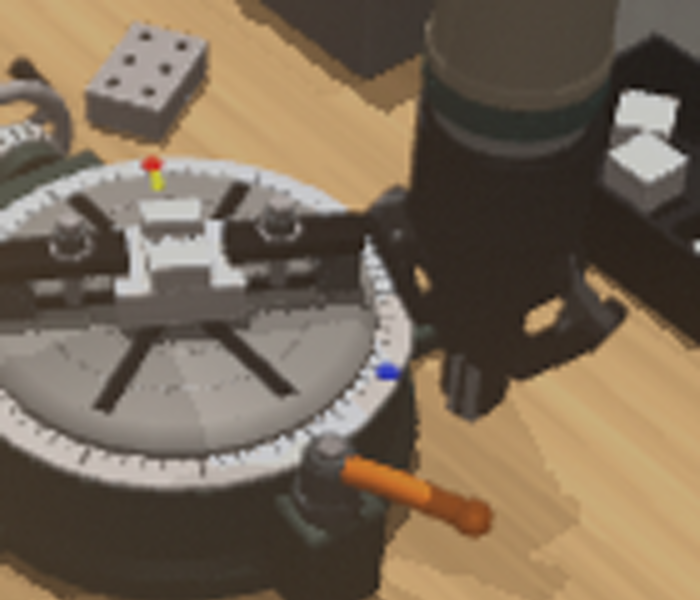

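```bash
cat > lev.py <<'E'
from h import *
np.set_printoptions(precision=4,suppress=True)
PV=np.array([.5455,-.1095])
def fp(t,off=.018,r=.053): return pol(r,t,PV)+pol(off,t+90,np.zeros(2))
if __name__=='__main__':
    print('start',fp(-77,.033));a=np.arange(-77,-142,-7.);P=np.array([fp(x) for x in a]);print(np.c_[a,P]);print(np.diff(P,axis=0),np.radians(7))
E
python3 lev.py
```

```text
start [ 0.5896 -0.1537]
[[ -77.        0.575    -0.1571]
 [ -84.        0.5689   -0.1603]
 [ -91.        0.5626   -0.1628]
 [ -98.        0.5559   -0.1645]
 [-105.        0.5492   -0.1654]
 [-112.        0.5423   -0.1654]
 [-119.        0.5355   -0.1646]
 [-126.        0.5289   -0.163 ]
 [-133.        0.5225   -0.1605]
 [-140.        0.5165   -0.1574]]
[[-0.006  -0.0032]
 [-0.0064 -0.0025]
 [-0.0066 -0.0017]
 [-0.0068 -0.0009]
 [-0.0068 -0.    ]
 [-0.0068  0.0008]
 [-0.0066  0.0016]
 [-0.0064  0.0024]
 [-0.006   0.0032]] 0.12217304763960307
```

>>> jog_arm:
  targets:
    - [0.0, [-0.002, -0.001, -0.023], 0.01]
    - [0.0, [0, 0, -0.023], 0]
    - [0.0, [0, 0, 0], 0]
    - [0.0, [0, 0, 0], 0]

```text
clock: 8.8
position: [0.5918, -0.1545, 0.1081]
ee_rot: [-0.702, 0.703, 0.079, -0.077]
contact_force: [-0.2, -0.2, 0.1]
width: 0.0003
```

```bash
python3 -c "
from h import *
chk2('8')"
```

```text
[ 0.59178149 -0.15454441  0.10808219] [-0.22638858 -0.16465149  0.06431069] jaw 102.68168433128326 8.8
```

View pics/c8.png

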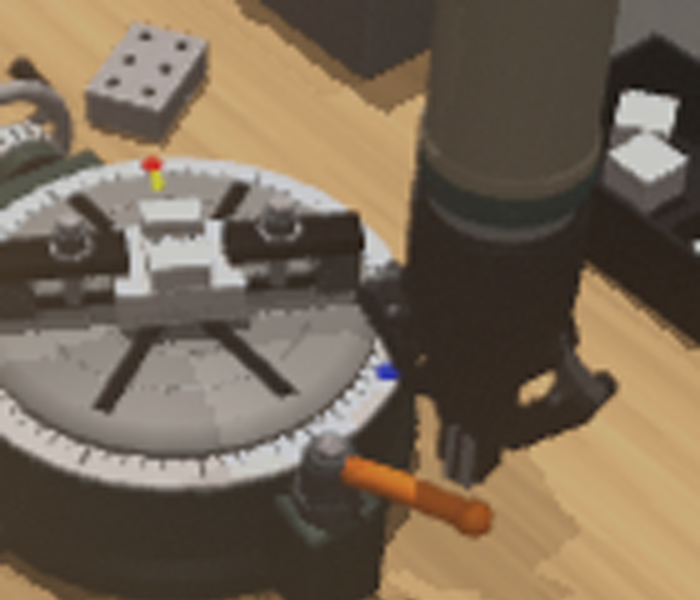

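>>> jog_arm:
  targets:
    - [0.0, [-0.008, -0.001, -0.005], 0]
    - [0.0, [-0.008, -0.0015, 0], 0]
    - [0.0, [-0.006, -0.0032, 0], -0.122]
    - [0.0, [-0.0064, -0.0025, 0], -0.122]
    - [0.0, [-0.0066, -0.0017, 0], -0.122]
    - [0.0, [-0.0068, -0.0009, 0], -0.122]
    - [0.0, [0, 0, 0], 0]

```text
clock: 9.72
position: [0.5486, -0.1653, 0.1017]
ee_rot: [0.701, -0.701, 0.093, -0.094]
contact_force: [1.8, 0.5, -1.1]
width: 0.0001
```

```bash
python3 -c "
from h import *
p=chk2('9');mark('side',p,59)"
```

```text
[ 0.54856929 -0.16528046  0.10166845] [ 1.80115829  0.45885768 -1.08744531] jaw 74.75421635335479 9.725
side mark px [310.95138889 165.55555556] 84.0 8 ang 59.204734819143106 r 0.08813455079493744
```

View pics/c9.png

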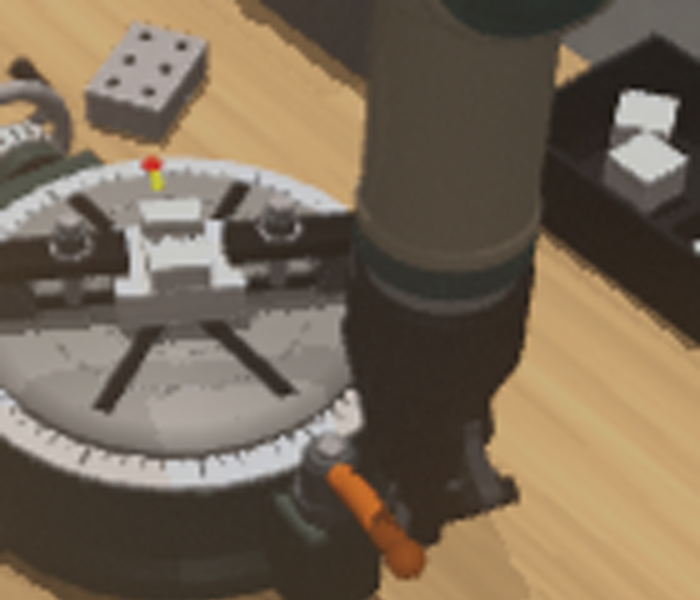

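The lever is turning (its tip is at zoom pixel (405,560)) and the mark is still at the red dot, with contact forces around 2 N. I'll keep pushing.

>>> jog_arm:
  targets:
    - [0.0, [-0.0068, 0, 0], -0.122]
    - [0.0, [-0.0068, 0.0008, 0], -0.122]
    - [0.0, [-0.0066, 0.0016, 0], -0.122]
    - [0.0, [-0.0064, 0.0024, 0], -0.122]
    - [0.0, [0, 0, 0], 0]

```text
clock: 10.4
position: [0.5228, -0.1609, 0.1018]
ee_rot: [-0.658, 0.658, -0.259, 0.261]
contact_force: [2.7, -1.9, -0.7]
width: 0.0
```

```bash
python3 -c "
from h import *
p=chk2('10');mark('side',p,59)"
```

```text
[ 0.52284644 -0.16093154  0.10178553] [ 2.74130053 -1.89354017 -0.74519705] jaw 46.893463539688035 10.4
side mark px [310.95316159 165.55737705] 82.0 8 ang 59.20219601889904 r 0.08812653303684143
```

View pics/c10.png

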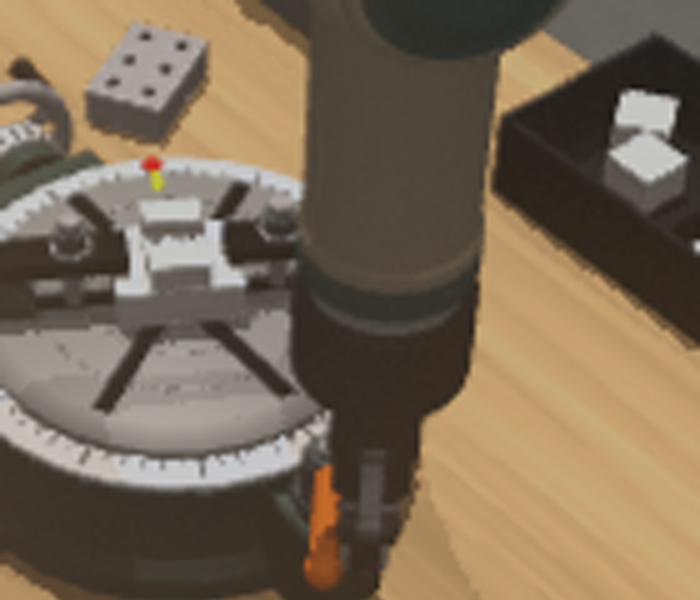

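>>> jog_arm:
  targets:
    - [0.0, [-0.003, 0.0016, 0], -0.061]
    - [0.0, [-0.003, 0.0017, 0], -0.061]
    - [0.0, [0, 0, 0], 0]

```text
clock: 10.82
position: [0.5178, -0.1586, 0.1018]
ee_rot: [-0.64, 0.641, -0.298, 0.301]
contact_force: [5.2, -3.9, -2.4]
width: -0.0002
```

>>> jog_arm:
  targets:
    - [0.0, [-0.0014, 0.001, 0], -0.03]
    - [0.0, [0, 0, 0], 0]

```text
clock: 11.08
position: [0.5175, -0.1587, 0.102]
ee_rot: [-0.635, 0.637, -0.306, 0.311]
contact_force: [5.6, -6.4, -3.8]
width: 0.0002
```

```bash
python3 -c "
from h import *
p=chk2('11');mark('side',p,59)"
```

```text
[ 0.51754397 -0.15873472  0.1019968 ] [ 5.56051232 -6.37866108 -3.75814426] jaw 38.23179985189163 11.075
side mark px [310.95283019 165.55896226] 82.0 8 ang 59.20323081446108 r 0.08812016436490741
```

View pics/c11.png

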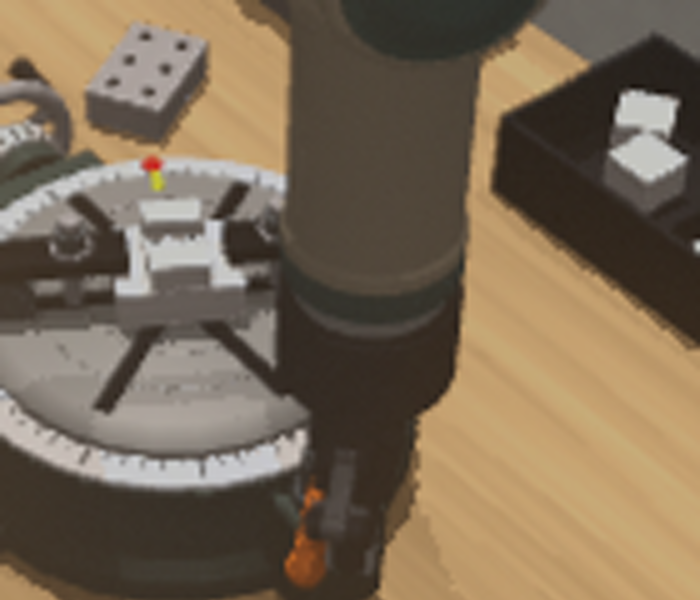

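>>> jog_arm:
  targets:
    - [0.0, [-0.0013, 0.0015, 0], -0.02]
    - [0.0, [-0.0013, 0.0015, 0], 0]
    - [0.0, [0, 0, 0], 0]

```text
clock: 11.5
position: [0.5173, -0.1587, 0.1023]
ee_rot: [-0.631, 0.635, -0.309, 0.32]
contact_force: [9.6, -12.3, -9.0]
width: -0.0
```

```bash
python3 -c "
from h import *
p=chk2('12');mark('side',p,59)
for r in spot_point('lever_tip','side')[:2]:print(r, onz('side',r['position'],.108))"
```

```text
[ 0.5173281  -0.15865437  0.10226947] [  9.56398995 -12.30453662  -9.00720407] jaw 37.16196897893721 11.5
side mark px [310.95104895 165.55710956] 82.0 8 ang 59.20577538935982 r 0.08812831242891717
{'position': [342.1, 245.7], 'score': 0.61} [ 0.48323587 -0.16971337  0.108     ]
```

View pics/c12.png

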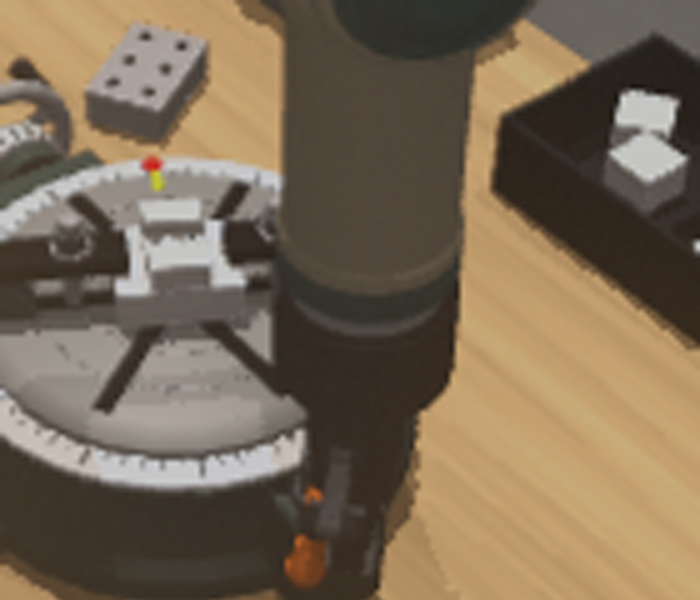

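>>> jog_arm:
  targets:
    - [0.0, [0.003, -0.0035, 0], 0]
    - [0.0, [0.008, -0.01, 0], 0]
    - [0.0, [0.008, -0.01, 0], 0]
    - [0.0, [0, 0, 0.04], 0]
    - [0.0, [0, 0, 0.06], 0]
    - [0.0, [0.02, -0.04, 0.05], 0]
    - [0.0, [0.02, -0.055, 0], 0]
    - [0.0, [0.02, -0.055, 0], 0]
    - [0.0, [0, 0, 0], 0]

```text
clock: 12.72
position: [0.5901, -0.328, 0.2463]
ee_rot: [-0.632, 0.632, -0.317, 0.317]
contact_force: [-0.1, 0.6, -0.1]
width: -0.0002
```

Run:
```python
from h import *
p,q=chk('13');mark('side',p,59);mark('top',q,59)
cv2.imwrite('pics/t13.png',cv2.resize(q[145:275,250:410],(800,650),interpolation=cv2.INTER_CUBIC)[:600,:,::-1])
cv2.imwrite('pics/s13.png',cv2.resize(p[135:265,250:400],(692,600),interpolation=cv2.INTER_CUBIC)[:,:,::-1])
# orange mask
for n,i,z in(('side',p,.106),('top',q,.106)):
    for lab,im in(('now',i),('start',cv2.imread(f'pics/{n}0.png')[:,:,::-1])):
        h=cv2.cvtColor(np.ascontiguousarray(im),cv2.COLOR_RGB2HSV);m=(h[...,0]>7)&(h[...,0]<16)&(h[...,1]>190)
        k=np.zeros(m.shape,bool);k[185:260,300:410]=True;m&=k
        yy,xx=np.nonzero(m);W=np.array([onz(n,(x,y),z)[:2] for x,y in zip(xx,yy)])
        if len(W)<5: print(n,lab,len(W));continue
        v,_,_,_=0,0,0,0
        u,s,vt=np.linalg.svd(W-W.mean(0));d=vt[0];PV=np.array([.5455,-.1095]);d=d*np.sign(d@(W.mean(0)-PV))
        e=W.mean(0)-PV;print(n,lab,len(W),W.mean(0),'axis',np.degrees(np.arctan2(d[1],d[0])),'from pivot',np.degrees(np.arctan2(e[1],e[0])))
```

```text
[ 0.59009566 -0.32804284  0.24625021] [-0.12555562  0.5882578  -0.10116358] -0.0002363472926920537 jaw 36.72899700994727 pos ang -84.83453604175364 r 0.3564906004378148
side mark px [310.9549763  165.55450237] 83.0 8 ang 59.19821897545258 r 0.08813768821918253
top mark px [292.42993631 182.65923567] 45.0 9 ang 59.062374802656116 r 0.08998603397259974
side now 105 [ 0.50693639 -0.14298934] axis -139.95238895079567 from pivot -139.0283578471406
side start 82 [ 0.5547903  -0.16080244] axis -65.41133082313685 from pivot -79.73561057857007
top now 0
top start 0
```

View pics/t13.png

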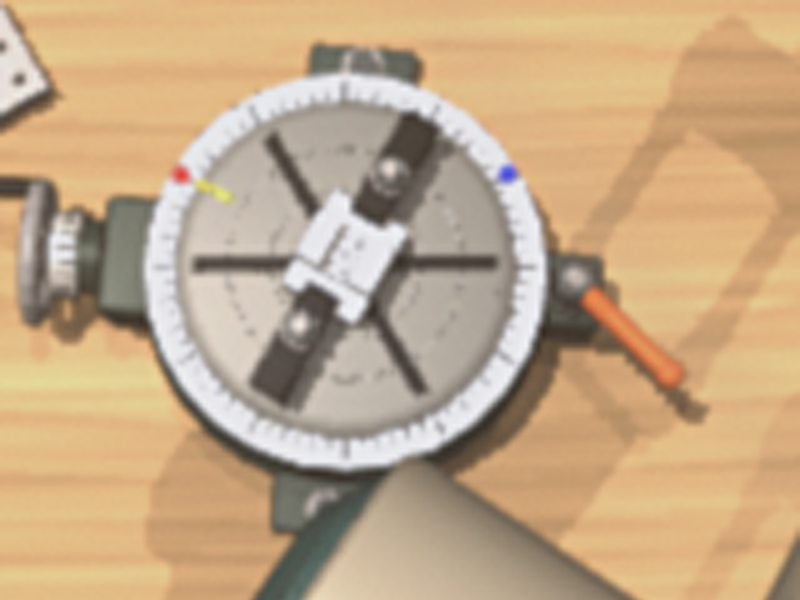

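View pics/s13.png

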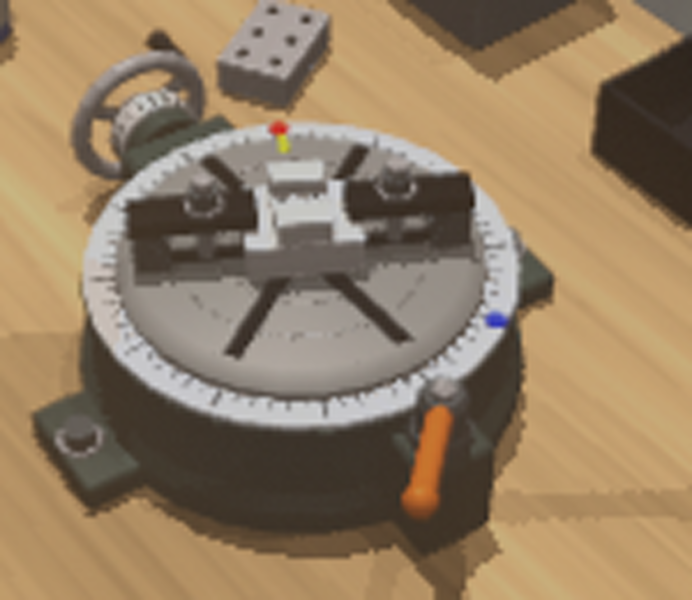

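Run:
```python
from h import *
U=lambda u,v,o,kx,ky:((u+.5)/kx-.5+o[0],(v+.5)/ky-.5+o[1])
def an(n,t,p):
    a,b=onz(n,t,.108)[:2],onz(n,p,.101)[:2];d=a-b;print(n,a,b,np.hypot(*d),np.degrees(np.arctan2(d[1],d[0])))
an('top',U(706,216,(235,145),4.5,4.5),U(586,250,(235,145),4.5,4.5))
an('side',U(605,440,(240,135),4.5,4.5),U(479,376,(240,135),4.5,4.5))
an('top',U(672,375,(250,145),5,5),U(577,277,(250,145),5,5))
an('side',U(421,500,(250,135),692/150,600/130),U(445,387,(250,135),692/150,600/130))
# lugs: base yaw from bolts z~.029
a=onz('top',U(396,56,(235,145),4.5,4.5),.032)[:2];b=onz('top',U(361,459,(235,145),4.5,4.5),.032)[:2];d=a-b
print('yaw',np.degrees(np.arctan2(d[1],d[0])),np.hypot(*d))
```

```text
top [ 0.56498409 -0.18805238] [ 0.54513326 -0.10962033] 0.0809051473773465 -75.79692578574569
side [ 0.56481918 -0.18418011] [ 0.54745332 -0.1077509 ] 0.07837727311777859 -77.1988831566177
top [ 0.48557534 -0.16228357] [ 0.54562265 -0.11013046] 0.07953380139392385 -139.02458317944652
side [ 0.48607864 -0.16207652] [ 0.54687677 -0.1084764 ] 0.08105174007385223 -138.6003436585074
yaw -5.937008257760444 0.28464345489948273
```

```bash
python3 -c "
from rig import sign_off,manip
print(manip.get_state()['clock'],sign_off())"
```

```text
the job is handed in; nothing more can be done
12.825 None
```

The yellow mark is at the red dot, the clamp lever is at its stop, and I handed the job in at 12.8 s of the 54 s allowed. Hand-in gave no verdict.

**Plate:** With the fingers either side of strap b, I pushed the plate about 70° counter-clockwise. The mark now reads 59.1° in the top view and 59.2° in the side view. The red dot reads 58.9° and 59.1°, so they agree to within about 0.3°, against 2.5° allowed. The mark did not move while the lever was clamped.

**Lever:** I pushed the lever clockwise with the closed fingertips until the force rose to about 18 N with no further movement. Measured in the two views, it swung about 61–63° (1.07–1.10 rad). The stop is at 1.1 rad and over 1.0 is needed.

**End state:** The arm was backed well clear and the contact force read close to zero. The robot did not come near any loose thing, but I did not measure their positions again at the end.

**Disagreements:** The networks' lever points differed by up to about 1 cm between the two cameras. I used points picked from the enlarged pictures instead, and those agreed to within about 4 mm.

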